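Set the turntable's speed selector to the pinned step and start it

TASK

On the grey control box, push the selector's pointer lever round clockwise (seen from above) with a fingertip, counting the clicks, until it rests in the step marked by the one tall pin; do not run past that step. Then press the start button fully down with a fingertip and let it come up again. Nothing is to be gripped or picked up, and leave everything else on the bench where it is.

Things in the scene. Friction and masses are not known exactly. Their poses are not given: they have to be found in the camera images.
- box: Grey control box, 260 x 280 mm, 80 mm high, fixed, flat top carrying the selector, its ring of step marks and the start button. Origin at the centre of its underside; x points from the side with the start button to the opposite side, y left, z up. The selector's black hub is 48 mm in diameter and 34 mm high.
- selector (a joint): Selector, turning about a vertical axis. Rad: 0 at the first of eight click positions, growing clockwise seen from above, a click every 0.5236 (30 degrees), stops just beyond first and last. Starts at the first or second. A spring detent holds each position (about 4 N sideways at 55 mm from the axis to leave it); past half-way it snaps to the next by itself and rests there.
- selector_axis (a point): Point on the selector's axis at the level of the box's top (80 mm above the bench), axes as the box's. Seen from above, position k (0 to 7) of the lever points 105 - 30 k degrees counter-clockwise from x, so no position faces the start button.
- pointer_tip (a point): Pointed end of the selector's lever, on its top edge: 75 mm from the axis, 40 mm above the box's top. The lever is a straight black upright blade from the hub to this point, 14 mm wide, its sides from 12 to 40 mm above the box's top. Turns with the selector.
- pin_top (a point): Top centre of the setting pin: a black pin 30 mm tall with a round head 18 mm wide, standing fixed on the box's top 95 mm from the selector's axis, just outside the lever's end at the wanted step (the fourth, fifth, sixth or seventh position). The other steps carry low black plugs, 10 mm wide and 4 mm high, at the same distance.
- start (a joint): The round black start button, 32 mm diameter, in a steel housing on the box's top. Value in m: 0 up, 0.006 fully down; a spring returns it, about 5 N is needed to hold it fully down. Moves straight down.
- start_top (a point): Centre of the start button's top face, at (-100, -85) mm in the x, y of point selector_axis.
- can: Bystander, loose: spray can, 66 mm diameter, 150 mm tall, standing beside the box. Origin at the centre of its underside.
- wrench: Bystander, loose: steel wrench lying beside the box. Origin at its underside.
- brush: Bystander, loose: brush lying beside the box. Origin at its underside.
- nut: Bystander, loose: round brass collar, 36 mm diameter, 20 mm high, lying on a corner of the box's top, about 145 mm from the selector's axis. Origin at the centre of its underside.
- jar: Bystander, loose: clear jar with a steel lid, 70 mm diameter, 90 mm tall, standing beyond the box. Origin at the centre of its underside.
- pipe: Bystander, loose: pipe offcut, 60 mm diameter, 60 mm tall, standing beyond the box. Origin at the centre of its underside.

How it is judged:
On the way, in this order (a step that is already met when the one before it is completed fails the run):
1. the selector rests in the step marked by the tall pin (horizontal distance between pointer_tip and pin_top below 0.023 m and velocity of joint selector between -0.2 and 0.2 rad/s), for 0.2 s.
2. the start button is pressed fully down (horizontal distance between pointer_tip and pin_top below 0.023 m and value of joint start above 0.005 m), for 0.04 s.
At the end, for the whole second after the job is handed in: The lever points at the tall pin (its tip within 23 mm of the pin's centre line, that is within about 8 degrees of the step), the start button has been pressed and is up again, and every bystander is within 20 mm of where it stood (horizontal distance between pointer_tip and pin_top below 0.023 m and value of joint start below 0.0015 m and distance of each of can, wrench, brush, nut, jar, pipe from where it was at the start of the episode below 0.02 m); the robot touches nothing.
It fails at once if the selector ran past the pinned step (more than 0.6 of a click beyond it) ((y of pin_top in the frame of selector_axis above 0 m and value of joint selector above 1.885 rad) or (y of pin_top in the frame of selector_axis above -0.045 m and value of joint selector above 2.4086 rad) or (y of pin_top in the frame of selector_axis above -0.08 m and value of joint selector above 2.9322 rad) or value of joint selector above 3.4558 rad).
It fails at once if the start button was pressed while the selector was not in the pinned step (value of joint start above 0.004 m and not (horizontal distance between pointer_tip and pin_top below 0.023 m)).
It fails at once if a bystander was lifted, carried or shoved (moved more than 20 mm) (distance of any of can, wrench, brush, nut, jar, pipe from where it was at the start of the episode above 0.02 m).
It also fails if it takes over 64 s, if anything falls off the work surface, if the arm or the gripper's body presses on something with over 40 N, if the wrist force passes 120 N, or if a joint passes its speed limit or range.

ROBOT

A 6-joint arm with a two-finger parallel gripper is mounted at the origin on the work surface. World frame = base frame: x ahead of the robot, y to its left, z up, the work surface at z = 0. Lengths are in m, angles in rad, forces in N, time in s.
With the tool pointing down it reaches from about 0.275 to 0.975 m from the base axis. Payload 8.4 kg.
Tool frame: the origin (TCP) lies at the very end of the fingers, on their centre line; the grasp point (between the pads) lies 19 mm behind it; z points along the fingers, y is the direction in which the jaws open and shut (so a half turn about z gives the same grasp; the last joint's range is limited). The gripper opens to 92 mm and grips with 3 to 60 N. Pads are 20 mm wide; open, the fingers measure 128 mm over their backs; the gripper's body (75 mm by 189 mm) begins 69 mm behind the grasp point.
Start: joints at [1.226, 0.353, 1.633, -0, 1.155, -0.002], TCP at [0.21, 0.589, 0.215] pointing down, gripper open.
Joint ranges: [-2.63, 2.63], [-0.92, 2.1], [0.06, 2.66], [-1.3, 4.44], [0, 2.69], [-3.02, 3.02]. Speed limits (rad/s): [2.22, 2.22, 2.79, 3.14, 3.14, 3.14].

INTERFACE

Orientations are given as a unit quaternion [x, y, z, w].
In Python, from rig import bot, get_image, hand_in gives the robot as it stands.
- The arm moves only by the tool jog_arm, never from a script. Its argument "targets" is a list of rows, each an object with "translation": the shift along the tool's x, y, z normalised to -1 to 1, where 1 is 0.1 m, a list of three; "turn": the turn, a rotation vector about the tool's x, y, z normalised to -1 to 1, where 1 is 120 degrees, a list of three. In form: [{"translation": [tx, ty, tz], "turn": [ax, ay, az]}, ...]. A call has 1 to 8 rows; each row is the pose to reach, as a shift and turn from the pose commanded when the call began, along the tool's axes at that moment; what a row does not reach only later rows make up. A row lasts 1/12 s, in which the tool goes at most 41.7 mm and 7.16 degrees, less where a joint would pass 70% of its speed; a pose out of reach is approached as far as the arm can. A call with a number of a shift or a turn outside -1 to 1 is refused whole. A call with a gripper value outside its range is refused whole. "gripper" is the gripper command: -1 is fully open, 1 is shut, values between are in proportion, set as the call begins (left out, the last holds). The fingers move at their own pace and stop on an object; "newtons" is the grip in N (left out, the last holds). Time passes only in rows, so rows that repeat a pose let the fingers close. It gives the time, the measured TCP pose, the force and the opening at its end, in the units of the state.
- bot.get_obs(): the state, without advancing time (a new reading comes with each control period).
- get_image(name): name is "scene" or "top" or "wrist"; returns a dict with "image" (384x512x3 uint8, red, green, blue), "camera_matrix" (3x3 intrinsics, pixels), "origin" and "attitude" of the camera in the world. Camera axes: x right, y down, z forward; pixel columns grow to the right and rows downward; lengths in m; the calibration is good to about 2 mm. A picture is of the moment at which its call begins. There is no depth.
- hand_in(): hands the job in, once; it reports no verdict.
The state is a dict: "t": time; "joint_pos": joint angles; "dq": joint speeds; "joint_torque": joint torques, N m; "position": TCP position; "tool_rot": TCP orientation; "wrist_force": force on the tool from outside, world axes, zero at the start; "moment": the same for the moment, N m; "finger_gap": finger opening in m.
Only numpy, scipy, OpenCV 4.12 (cv2) and the standard library are available. Lean on these libraries where they do the work, as an engineer would, in place of code of your own. Each camera call takes 0.05 s, during which the arm holds its last target. There are 200 camera calls.

## Working session

There is one attempt and no reset: what is moved stays moved. The work goes in short steps, Python scripts to look and compute and a tool call to move; the robot and the scene stay as the last step left them, time stands still between calls to the robot, and variables do not carry over. Pictures are saved under pics/ and viewed, about 8 in all and at most 12, crops included, and the job is handed in when it is done.

Besides the shell and the picture viewer there is one more tool, called as name(argument=value, ...) on one line, values as JSON. jog_arm: Moves the arm, as the interface text tells. Its arguments: {"type":"object","properties":{"targets":{"type":"array","items":{"type":"object","properties":{"translation":{"type":"array","items":{"type":"number"}},"turn":{"type":"array","items":{"type":"number"}}}}},"gripper":{"type":"number"},"newtons":{"type":"number"}},"required":["targets"]}

```bash
ls; mkdir -p pics; cat > h.py <<'E'
import numpy as np,cv2
from rig import bot,get_image,hand_in
from scipy.spatial.transform import Rotation as R
def grab(n,f):
    d=get_image(n); cv2.imwrite('pics/'+f,d['image'][:,:,::-1]); np.save('pics/'+f+'.npy',{k:d[k] for k in('camera_matrix','origin','attitude')},allow_pickle=True); return d
def cam(d):
    a=np.array(d['attitude'],float); M=a if a.shape==(3,3) else R.from_quat(a).as_matrix()
    return np.array(d['camera_matrix']),np.array(d['origin']),M
def ray(d,uv,z):
    K,o,M=cam(d); v=M@np.linalg.inv(K)@np.array([uv[0],uv[1],1.]); return o+v*(z-o[2])/v[2]
def proj(d,p):
    K,o,M=cam(d); c=K@M.T@(np.array(p)-o); return c[:2]/c[2]
def load(f): return np.load('pics/'+f+'.npy',allow_pickle=True).item()
E
python3 - <<'E'
from h import *
for n in('top','scene'):
    d=grab(n,n+'1.png'); print(n,d['origin'],d['attitude'],d['camera_matrix'])
print(bot.get_obs())
E
```

```text
pics
top [0.55451606 0.01596275 0.89282455] [ 0.71380615 -0.69930472  0.0180014  -0.03360999] [[389.24116132   0.         258.05746111]
 [  0.         389.24116132 197.09708791]
 [  0.           0.           1.        ]]
scene [0.98279018 0.37056555 0.80538105] [ 0.36142142  0.87955515 -0.28294646 -0.12529405] [[422.51457076   0.         254.95333414]
 [  0.         422.51457076 191.0246671 ]
 [  0.           0.           1.        ]]
{'t': 0.1, 'joint_pos': array([ 1.22563119e+00,  3.53588265e-01,  1.63406985e+00,  2.88339859e-05,
        1.15521925e+00, -2.39426506e-03]), 'dq': array([ 0.00122621, -0.00115401, -0.00140501,  0.00172037, -0.00177559,
       -0.00052756]), 'joint_torque': array([-3.63500576e-04, -5.94897759e+01, -3.34932089e+01,  6.96976343e-02,
        1.83541956e-02, -9.53882989e-06]), 'position': array([0.20989264, 0.58821144, 0.21392861]), 'tool_rot': array([ 1.70553361e-01,  9.85348232e-01, -6.30396242e-04, -1.24054110e-04]), 'wrist_force': array([-0.38650424, -0.24797338, -0.25993466]), 'moment': array([ 0.02366213, -0.03177603,  0.01519978]), 'finger_gap': 0.09188844175638346}
```

View pics/top1.png

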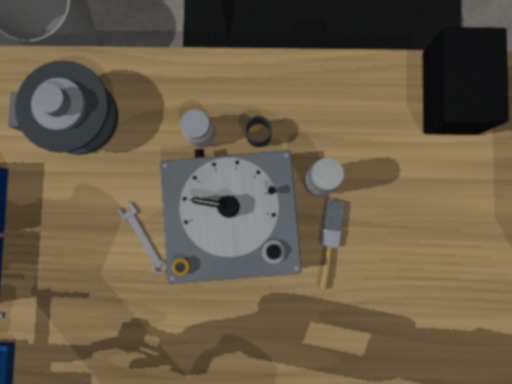

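View pics/scene1.png

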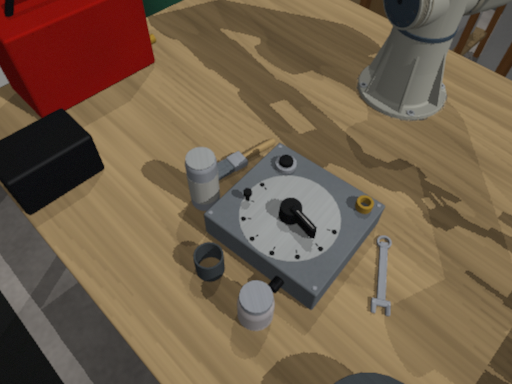

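Top view: hub is near (228,206), the lever points to (194,201), the tall pin is at (272,190), the button at (274,251). The scene view agrees. I'll zoom in for accurate pixels.

```bash
python3 - <<'E'
from h import *
im=cv2.imread('pics/top1.png')[140:295,150:350]
cv2.imwrite('pics/top1z.png',cv2.resize(im,None,fx=4,fy=4,interpolation=cv2.INTER_CUBIC)[:600])
E
```

```text
(no output)
```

View pics/top1z.png

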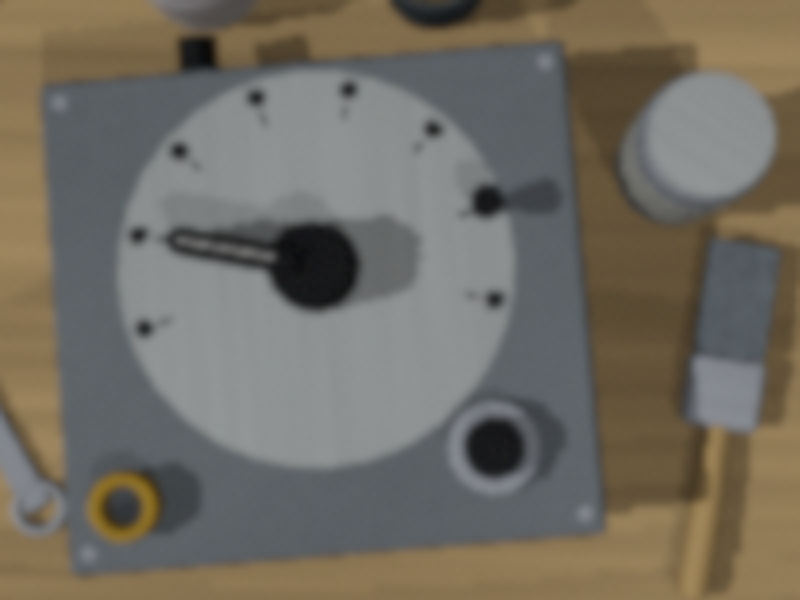

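Eight marks: k=0 is at (144,328) in the zoom, the lever sits at k=1, and the tall pin at (487,201) is k=6. So five clicks are needed. Next I fit the axis and yaw.

```bash
cat >> h.py <<'E'
def fit():
    from scipy.optimize import least_squares
    d=load('top1.png'); px=lambda u,v:((u+.5)/4-.5+150,(v+.5)/4-.5+140)
    pl=[(0,144,328),(1,138,235),(2,179,151),(3,256,97),(4,348,90),(5,433,129),(7,494,299)]
    P=[(k,ray(d,px(u,v),.084)[:2]) for k,u,v in pl]
    def f(p):
        return np.concatenate([p[:2]+.095*np.array([np.cos(p[2]+np.radians(105-30*k)),np.sin(p[2]+np.radians(105-30*k))])-q for k,q in P])
    s=least_squares(f,[.53,.06,.08]); return s.x,np.abs(s.fun).max(),d,px
E
python3 - <<'E'
from h import *
x,e,d,px=fit(); print(x,np.degrees(x[2]),e)
c,s=np.cos(x[2]),np.sin(x[2]); Rz=np.array([[c,-s],[s,c]])
print('button pred',x[:2]+Rz@[-.1,-.085],'seen',ray(d,px(496,447),.1))
print('hub seen',ray(d,px(315,266),.114),'pin seen',ray(d,px(487,201),.11))
print('tip',ray(d,px(175,240),.12))
print('can top',ray(d,px(710,136),.15),'nut',ray(d,px(123,506),.1))
print(R.from_quat(bot.get_obs()['tool_rot']).as_matrix().round(3))
for k in range(1,7):
    a=x[2]+np.radians(105-30*k); print(k,np.degrees(a).round(1),x[:2]+.06*np.array([np.cos(a),np.sin(a)]))
E
```

```text
[0.59281133 0.09565397 0.10347355] 5.928597989289744 0.0005794697963575953
button pred [0.50212576 0.0007797 ] seen [5.03016207e-01 3.00040207e-04 1.00000000e-01]
hub seen [0.59197096 0.09295067 0.114     ] pin seen [0.62674112 0.00729897 0.11      ]
tip [0.60325658 0.1627314  0.12      ]
can top [ 0.65635679 -0.0983678   0.15      ] nut [0.46909099 0.188428   0.1       ]
[[-0.942  0.336 -0.   ]
 [ 0.336  0.942 -0.001]
 [ 0.    -0.001 -1.   ]]
1 80.9 [0.60227124 0.15490353]
2 50.9 [0.63062863 0.14223564]
3 20.9 [0.64885291 0.11708623]
4 -9.1 [0.65206089 0.08619406]
5 -39.1 [0.639393   0.05783667]
6 -69.1 [0.61424358 0.03961239]
```

jog_arm(targets=[{"translation": [-0.35,-0.2,0],"turn": [0,0,0]},{"translation": [-0.7,-0.4,0],"turn": [0,0,0]},{"translation": [-0.97,-0.57,0],"turn": [0,0,0]}], gripper=1, newtons=20)

```text
t: 0.35
position: [0.283, 0.5006, 0.214]
tool_rot: [0.17, 0.985, -0.001, 0.0]
wrist_force: [0.9, 0.7, -0.8]
finger_gap: 0.0739
```

jog_arm(targets=[{"translation": [-0.35,-0.2,0],"turn": [0,0,0]},{"translation": [-0.7,-0.4,0],"turn": [0,0,0]},{"translation": [-0.97,-0.57,0],"turn": [0,0,0]}])

```text
t: 0.6
position: [0.3556, 0.4139, 0.2143]
tool_rot: [0.171, 0.985, -0.0, 0.0]
wrist_force: [-0.3, 0.1, -0.0]
finger_gap: 0.054
```

jog_arm(targets=[{"translation": [-0.35,-0.2,0],"turn": [0,0,0]},{"translation": [-0.7,-0.4,0],"turn": [0,0,0]},{"translation": [-0.97,-0.57,0],"turn": [0,0,0]}])

```text
t: 0.85
position: [0.4279, 0.3276, 0.2144]
tool_rot: [0.171, 0.985, -0.0, 0.0]
wrist_force: [-0.2, 0.8, -0.4]
finger_gap: 0.0341
```

jog_arm(targets=[{"translation": [-0.35,-0.2,0],"turn": [0,0,0]},{"translation": [-0.7,-0.4,0],"turn": [0,0,0]},{"translation": [-0.97,-0.57,0],"turn": [0,0,0]},{"translation": [-0.97,-0.57,0],"turn": [0,0,0]}])

```text
t: 1.18
position: [0.5018, 0.2394, 0.2144]
tool_rot: [0.172, 0.985, -0.001, 0.001]
wrist_force: [-0.5, -0.4, 1.0]
finger_gap: 0.0074
```

jog_arm(targets=[{"translation": [-0.35,-0.2,0],"turn": [0,0,-0.04]},{"translation": [-0.7,-0.4,0],"turn": [0,0,-0.087]},{"translation": [-0.94,-0.56,0],"turn": [0,0,-0.087]},{"translation": [-0.94,-0.56,0],"turn": [0,0,-0.087]},{"translation": [-0.94,-0.56,0],"turn": [0,0,-0.087]}])

```text
t: 1.6
position: [0.5687, 0.1583, 0.214]
tool_rot: [0.082, 0.997, -0.0, -0.001]
wrist_force: [-0.0, -0.1, -0.3]
finger_gap: 0.0004
```

```bash
cat >> h.py <<'E'
def rel(ax=None):
    x=fit()[0] if ax is None else ax
    o=bot.get_obs(); M=R.from_quat(o['tool_rot']).as_matrix(); p=np.array(o['position'])
    print('t',o['t'],'pos',p.round(4),'F',np.array(o['wrist_force']).round(2),'y ang',np.degrees(np.arctan2(M[1,1],M[0,1])).round(1),'axis in tool mm',(1e3*M.T@(np.array([x[0],x[1],.08])-p)).round(1))
E
python3 - <<'E'
from h import *
rel(); grab('top','top2.png'); grab('scene','s2.png'); grab('wrist','w2.png')
a=cv2.imread('pics/top2.png')[100:300,130:350];b=cv2.imread('pics/s2.png')[100:340,140:404]
cv2.imwrite('pics/c2.png',np.vstack([cv2.resize(np.hstack([cv2.resize(a,(264,240)),b]),None,fx=1.5,fy=1.5)]))
c=np.array([-17,-55.])
for f in np.arange(1,9)*3.75:
    r=np.radians(f);Q=np.array([[np.cos(r),-np.sin(r)],[np.sin(r),np.cos(r)]]);print(f,((c-Q@c)/100).round(3),round(f/120,4))
E
```

```text
t 1.6 pos [0.5687 0.1583 0.214 ] F [-0.   -0.11 -0.34] y ang 80.6 axis in tool mm [-34.1 -57.9 134. ]
3.75 [-0.036  0.01 ] 0.0312
7.5 [-0.073  0.017] 0.0625
11.25 [-0.111  0.023] 0.0938
15.0 [-0.148  0.025] 0.125
18.75 [-0.186  0.025] 0.1562
22.5 [-0.223  0.023] 0.1875
26.25 [-0.261  0.018] 0.2188
30.0 [-0.298  0.011] 0.25
```

View pics/c2.png

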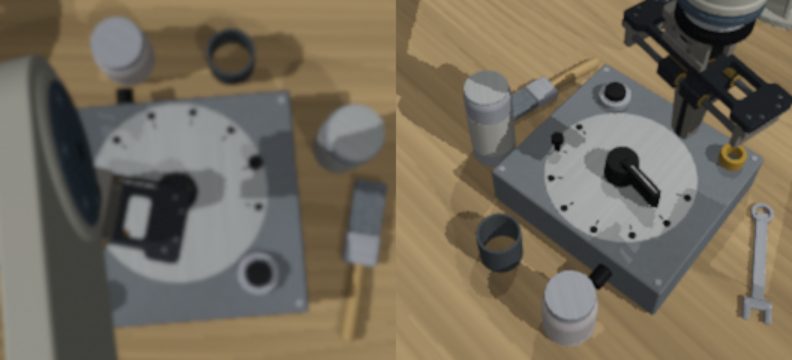

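The gripper is on the robot side of the lever with about 17 mm of clearance. Descending.

jog_arm(targets=[{"translation": [0,0,0.3],"turn": [0,0,0]},{"translation": [0,0,0.6],"turn": [0,0,0]},{"translation": [0,0.02,0.9],"turn": [0,0,0]},{"translation": [0,0.02,0.9],"turn": [0,0,0]}])

```text
t: 2.08
position: [0.5646, 0.1615, 0.1196]
tool_rot: [0.079, 0.997, -0.001, -0.004]
wrist_force: [-1.8, -0.2, -0.4]
finger_gap: 0.0003
```

jog_arm(targets=[{"translation": [0,0,0.12],"turn": [0,0,0]},{"translation": [0,0,0.24],"turn": [0,0,0]},{"translation": [0,0,0.25],"turn": [0,0,0]},{"translation": [-0.05,0,0.25],"turn": [0,0,0]},{"translation": [-0.1,0,0.25],"turn": [0,0,0]},{"translation": [-0.15,0,0.25],"turn": [0,0,0]},{"translation": [-0.15,0,0.25],"turn": [0,0,0]}])

```text
t: 2.67
position: [0.5852, 0.1587, 0.1005]
tool_rot: [0.08, 0.997, 0.0, 0.001]
wrist_force: [-0.3, -0.8, 0.3]
finger_gap: 0.0006
```

```bash
python3 - <<'E'
from h import *
rel()
E
```

```text
t 2.6667 pos [0.5852 0.1587 0.1005] F [-0.31 -0.75  0.32] y ang 80.8 axis in tool mm [-17.6 -61.1  20.4]
```

jog_arm(targets=[{"translation": [-0.036,-0.01,0],"turn": [0,0,0.031]},{"translation": [-0.073,-0.02,0],"turn": [0,0,0.062]},{"translation": [-0.111,-0.017,0],"turn": [0,0,0.094]},{"translation": [-0.15,-0.015,0],"turn": [0,0,0.125]},{"translation": [-0.188,-0.015,0],"turn": [0,0,0.156]},{"translation": [-0.188,-0.015,0],"turn": [0,0,0.156]}])

```text
t: 3.17
position: [0.6031, 0.1542, 0.1001]
tool_rot: [0.243, 0.97, 0.0, 0.001]
wrist_force: [-0.4, -0.2, -0.1]
finger_gap: 0.0006
```

```bash
python3 - <<'E'
from h import *
rel(); grab('scene','s3.png');grab('wrist','w3.png')
a=cv2.imread('pics/w3.png');b=cv2.imread('pics/s3.png')[120:320,160:427]
cv2.imwrite('pics/c3.png',np.hstack([cv2.resize(a,(400,300)),cv2.resize(b,(400,300))]))
E
```

```text
t 3.1667 pos [0.6031 0.1542 0.1001] F [-0.35 -0.25 -0.14] y ang 61.9 axis in tool mm [-18.5 -56.5  20.1]
```

View pics/c3.png

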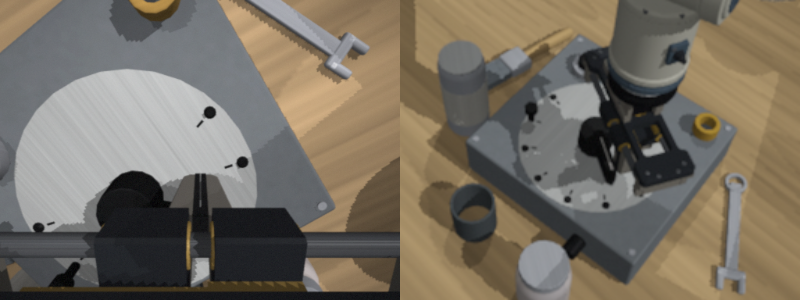

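The fingertip reached 61.9°, past the half-way angle of 65.9°. The wrist force is about zero, and in the scene view the lever points at the k=2 plug, so that is one click. I continue one 30° arc at a time.

jog_arm(targets=[{"translation": [-0.038,0.01,0],"turn": [0,0,0.031]},{"translation": [-0.076,0.018,0],"turn": [0,0,0.0625]},{"translation": [-0.114,0.023,0],"turn": [0,0,0.094]},{"translation": [-0.152,0.026,0],"turn": [0,0,0.125]},{"translation": [-0.191,0.026,0],"turn": [0,0,0.156]},{"translation": [-0.229,0.024,0],"turn": [0,0,0.1875]},{"translation": [-0.268,0.019,0],"turn": [0,0,0.219]},{"translation": [-0.306,0.012,0],"turn": [0,0,0.25]}])

```text
t: 3.93
position: [0.6296, 0.1411, 0.0998]
tool_rot: [0.485, 0.875, 0.0, -0.0]
wrist_force: [0.5, 0.6, -0.1]
finger_gap: 0.0003
```

jog_arm(targets=[{"translation": [0,0,0],"turn": [0,0,0]},{"translation": [0,0,0],"turn": [0,0,0]}])

```text
t: 4.1
position: [0.6295, 0.1408, 0.0997]
tool_rot: [0.483, 0.876, 0.0, 0.0]
wrist_force: [-0.5, 0.4, -0.1]
finger_gap: 0.0004
```

```bash
python3 - <<'E'
from h import *
rel()
E
```

```text
t 4.1 pos [0.6295 0.1408 0.0997] F [-0.49  0.39 -0.07] y ang 32.3 axis in tool mm [-18.6 -55.2  19.7]
```

jog_arm(targets=[{"translation": [-0.038,0.01,0],"turn": [0,0,0.031]},{"translation": [-0.076,0.018,0],"turn": [0,0,0.0625]},{"translation": [-0.114,0.023,0],"turn": [0,0,0.094]},{"translation": [-0.152,0.026,0],"turn": [0,0,0.125]},{"translation": [-0.191,0.026,0],"turn": [0,0,0.156]},{"translation": [-0.229,0.024,0],"turn": [0,0,0.1875]},{"translation": [-0.268,0.019,0],"turn": [0,0,0.219]},{"translation": [-0.306,0.012,0],"turn": [0,0,0.25]}])

```text
t: 4.77
position: [0.6465, 0.1159, 0.0996]
tool_rot: [0.694, 0.72, -0.0, -0.0]
wrist_force: [0.1, -0.2, 0.3]
finger_gap: 0.0004
```

jog_arm(targets=[{"translation": [0,0,0],"turn": [0,0,0]},{"translation": [0,0,0],"turn": [0,0,0]}])

```text
t: 4.93
position: [0.6467, 0.1157, 0.0996]
tool_rot: [0.693, 0.721, -0.0, -0.0]
wrist_force: [-0.9, 0.8, -0.3]
finger_gap: 0.0004
```

```bash
python3 - <<'E'
from h import *
rel(); grab('scene','s4.png'); grab('top','t4.png')
a=cv2.imread('pics/t4.png')[130:300,140:367];b=cv2.imread('pics/s4.png')[120:320,160:427]
cv2.imwrite('pics/c4.png',np.hstack([cv2.resize(a,(400,300)),cv2.resize(b,(400,300))]))
E
```

```text
t 4.9333 pos [0.6467 0.1157 0.0996] F [-0.86  0.76 -0.34] y ang 2.3 axis in tool mm [-17.8 -54.6  19.6]
```

View pics/c4.png

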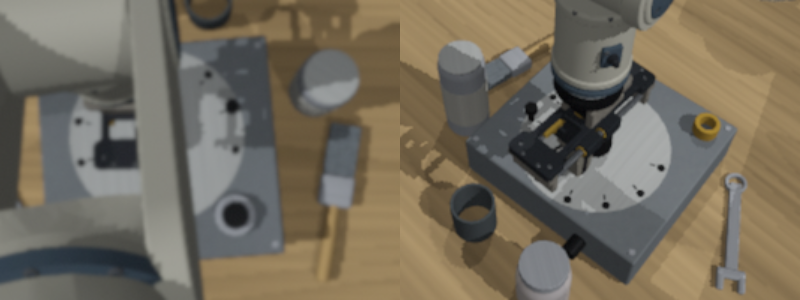

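The gripper hides the lever, but the fingertip pose (2.3°, past the half-way angle of 5.9°) and the near-zero force fit k=4. Next click.

jog_arm(targets=[{"translation": [-0.038,0.01,0],"turn": [0,0,0.031]},{"translation": [-0.076,0.018,0],"turn": [0,0,0.0625]},{"translation": [-0.114,0.023,0],"turn": [0,0,0.094]},{"translation": [-0.152,0.026,0],"turn": [0,0,0.125]},{"translation": [-0.191,0.026,0],"turn": [0,0,0.156]},{"translation": [-0.229,0.024,0],"turn": [0,0,0.1875]},{"translation": [-0.268,0.019,0],"turn": [0,0,0.219]},{"translation": [-0.306,0.012,0],"turn": [0,0,0.25]}])

```text
t: 5.7
position: [0.649, 0.0854, 0.0996]
tool_rot: [0.857, 0.515, 0.0, -0.0]
wrist_force: [-0.4, 0.1, 0.8]
finger_gap: 0.0005
```

jog_arm(targets=[{"translation": [0,0,0],"turn": [0,0,0]},{"translation": [0,0,0],"turn": [0,0,0]}])

```text
t: 5.87
position: [0.6491, 0.0853, 0.0996]
tool_rot: [0.856, 0.517, -0.0, -0.0]
wrist_force: [0.1, 0.6, -0.3]
finger_gap: 0.0003
```

```bash
python3 - <<'E'
from h import *
rel(); grab('scene','s5.png'); grab('wrist','w5.png')
a=cv2.imread('pics/w5.png');b=cv2.imread('pics/s5.png')[120:320,160:427]
cv2.imwrite('pics/c5.png',np.hstack([cv2.resize(a,(400,300)),cv2.resize(b,(400,300))]))
E
```

```text
t 5.8667 pos [0.6491 0.0853 0.0996] F [ 0.07  0.65 -0.35] y ang -27.7 axis in tool mm [-17.  -54.6  19.6]
```

View pics/c5.png

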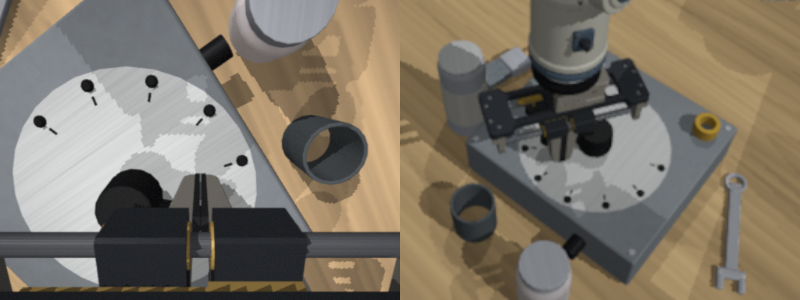

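jog_arm(targets=[{"translation": [-0.038,0.01,0],"turn": [0,0,0.031]},{"translation": [-0.076,0.018,0],"turn": [0,0,0.0625]},{"translation": [-0.114,0.023,0],"turn": [0,0,0.094]},{"translation": [-0.152,0.026,0],"turn": [0,0,0.125]},{"translation": [-0.191,0.026,0],"turn": [0,0,0.156]},{"translation": [-0.229,0.024,0],"turn": [0,0,0.1875]},{"translation": [-0.268,0.019,0],"turn": [0,0,0.219]},{"translation": [-0.306,0.012,0],"turn": [0,0,0.25]}])

```text
t: 6.63
position: [0.636, 0.0579, 0.0997]
tool_rot: [0.961, 0.276, 0.0, -0.0]
wrist_force: [0.1, 0.4, 0.3]
finger_gap: 0.0002
```

jog_arm(targets=[{"translation": [0,0,0],"turn": [0,0,0]},{"translation": [0,0,0],"turn": [0,0,0]},{"translation": [0,0,0],"turn": [0,0,0]},{"translation": [0,0,0],"turn": [0,0,0]}])

```text
t: 6.97
position: [0.6361, 0.0578, 0.0996]
tool_rot: [0.961, 0.277, 0.0, 0.0]
wrist_force: [0.3, 0.4, 0.5]
finger_gap: 0.0007
```

jog_arm(targets=[{"translation": [0.05,0,0],"turn": [0,0,0]},{"translation": [0.1,0,-0.1],"turn": [0,0,0]},{"translation": [0.1,0,-0.4],"turn": [0,0,0]},{"translation": [0.1,0,-0.7],"turn": [0,0,0]},{"translation": [0.1,0,-0.7],"turn": [0,0,0]}])

```text
t: 7.38
position: [0.6484, 0.0636, 0.1763]
tool_rot: [0.961, 0.277, 0.004, 0.001]
wrist_force: [1.4, 0.4, -1.1]
finger_gap: 0.0002
```

```bash
python3 - <<'E'
from h import *
rel(); grab('scene','s6.png'); grab('wrist','w6.png')
a=cv2.imread('pics/w6.png');b=cv2.imread('pics/s6.png')[120:320,160:427]
cv2.imwrite('pics/c6.png',np.hstack([cv2.resize(a,(400,300)),cv2.resize(b,(400,300))]))
E
```

```text
t 7.3833 pos [0.6484 0.0636 0.1763] F [ 1.4   0.42 -1.08] y ang -57.9 axis in tool mm [-30.8 -57.1  95.8]
```

View pics/c6.png

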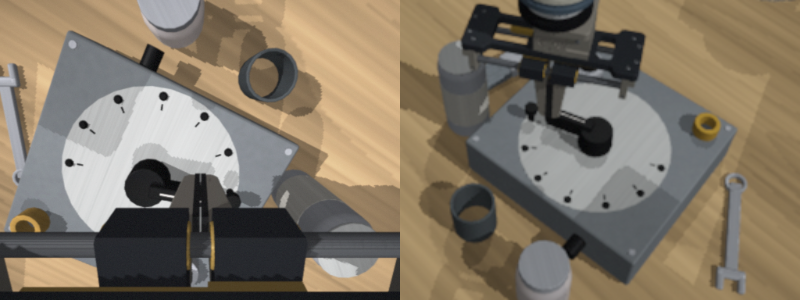

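The scene view shows the lever near the pin, with its tip hidden. I move halfway towards the button and look again.

jog_arm(targets=[{"translation": [-0.25,-0.1,-0.2],"turn": [0,0,0]},{"translation": [-0.5,-0.2,-0.4],"turn": [0,0,0]},{"translation": [-0.8,-0.24,-0.5],"turn": [0,0,0]},{"translation": [-0.8,-0.24,-0.5],"turn": [0,0,0]},{"translation": [-0.8,-0.24,-0.5],"turn": [0,0,0]}])

```text
t: 7.9
position: [0.5632, 0.0405, 0.2197]
tool_rot: [0.961, 0.276, 0.0, -0.0]
wrist_force: [-0.0, -0.1, -0.5]
finger_gap: 0.0007
```

```bash
python3 - <<'E'
from h import *
rel(); grab('scene','s7.png'); grab('wrist','w7.png')
a=cv2.imread('pics/w7.png');b=cv2.imread('pics/s7.png')[120:320,160:427]
cv2.imwrite('pics/c7.png',np.hstack([cv2.resize(a,(400,300)),cv2.resize(b,(400,300),interpolation=cv2.INTER_CUBIC)]))
E
```

```text
t 7.9 pos [0.5632 0.0405 0.2197] F [-0.03 -0.07 -0.53] y ang -57.9 axis in tool mm [ 54.3 -31.  139.7]
```

View pics/c7.png

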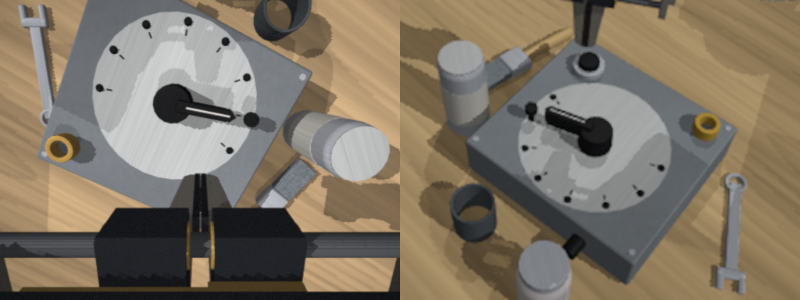

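The lever points at the tall pin (wrist view: tip (235,115), pin (251,120)). Next, the button and housing height.

```bash
python3 - <<'E'
from h import *
im=cv2.imread('pics/scene1.png'); d=load('scene1.png')
for z in (.08,.09,.095,.1,.105): print(z,proj(d,[.5022,.0008,z]).round(1), proj(d,[.5022-.016,.0008,z]).round(1))
cv2.imwrite('pics/b.png',cv2.resize(im[140:185,260:320],None,fx=10,fy=10,interpolation=cv2.INTER_CUBIC))
E
```

```text
0.08 [285.1 164.7] [289.9 160.8]
0.09 [285.4 161.8] [290.3 157.9]
0.095 [285.6 160.3] [290.5 156.5]
0.1 [285.8 158.8] [290.7 155. ]
0.105 [285.9 157.4] [290.9 153.5]
```

View pics/b.png

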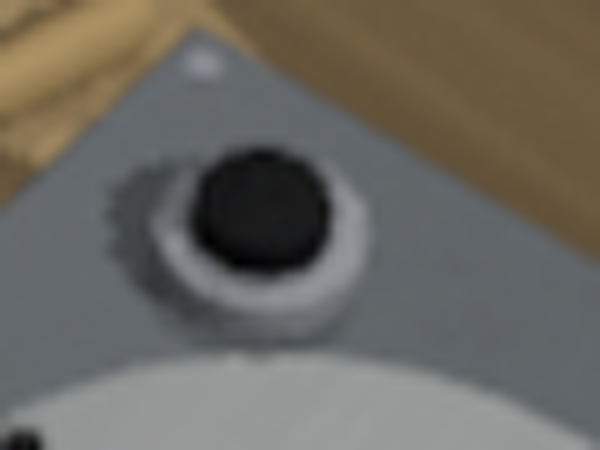

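The cap stands well proud of the housing, with its top near z≈0.098, so the closed fingertip can press it. Moving above it and descending.

jog_arm(targets=[{"translation": [-0.3,0,0],"turn": [0,0,0]},{"translation": [-0.6,0.01,0],"turn": [0,0,0]},{"translation": [-0.73,0.02,0.2],"turn": [0,0,0]},{"translation": [-0.73,0.02,0.5],"turn": [0,0,0]},{"translation": [-0.73,0.02,0.8],"turn": [0,0,0]},{"translation": [-0.73,0.02,1.0],"turn": [0,0,0]},{"translation": [-0.73,0.02,1.0],"turn": [0,0,0]},{"translation": [-0.73,0.02,1.0],"turn": [0,0,0]}])

```text
t: 8.67
position: [0.5028, 0.0005, 0.1183]
tool_rot: [0.961, 0.276, -0.002, -0.0]
wrist_force: [0.2, 0.1, 0.9]
finger_gap: 0.0006
```

jog_arm(targets=[{"translation": [0,0,0.04],"turn": [0,0,0]},{"translation": [0,0,0.08],"turn": [0,0,0]},{"translation": [0,0,0.11],"turn": [0,0,0]},{"translation": [0,0,0.14],"turn": [0,0,0]},{"translation": [0,0,0.14],"turn": [0,0,0]}])

```text
t: 9.08
position: [0.5031, 0.0003, 0.1055]
tool_rot: [0.961, 0.276, 0.0, 0.0]
wrist_force: [0.3, 0.6, 0.6]
finger_gap: 0.0007
```

jog_arm(targets=[{"translation": [0,0,0.02],"turn": [0,0,0]},{"translation": [0,0,0.04],"turn": [0,0,0]},{"translation": [0,0,0.06],"turn": [0,0,0]},{"translation": [0,0,0.06],"turn": [0,0,0]}])

```text
t: 9.42
position: [0.5033, 0.0002, 0.0995]
tool_rot: [0.961, 0.276, 0.0, 0.0]
wrist_force: [0.3, -0.4, 2.7]
finger_gap: 0.0004
```

jog_arm(targets=[{"translation": [0,0,0.01],"turn": [0,0,0]},{"translation": [0,0,0.02],"turn": [0,0,0]},{"translation": [0,0,0.02],"turn": [0,0,0]}])

```text
t: 9.67
position: [0.5033, 0.0002, 0.0977]
tool_rot: [0.961, 0.276, 0.0, 0.0]
wrist_force: [-0.6, -0.4, 4.9]
finger_gap: 0.0004
```

jog_arm(targets=[{"translation": [0,0,0.01],"turn": [0,0,0]},{"translation": [0,0,0.02],"turn": [0,0,0]},{"translation": [0,0,0.02],"turn": [0,0,0]}])

```text
t: 9.92
position: [0.5034, 0.0002, 0.0963]
tool_rot: [0.961, 0.276, 0.0, 0.0]
wrist_force: [-2.2, -0.9, 11.6]
finger_gap: 0.0005
```

The force rose from 2.7 to 4.9 to 11.6 N, which looks like the end stop. One firmer nudge, then release.

jog_arm(targets=[{"translation": [0,0,0.01],"turn": [0,0,0]},{"translation": [0,0,0.015],"turn": [0,0,0]},{"translation": [0,0,0.015],"turn": [0,0,0]}])

```text
t: 10.17
position: [0.5035, 0.0002, 0.096]
tool_rot: [0.961, 0.276, 0.0, 0.0]
wrist_force: [-6.4, -0.2, 28.5]
finger_gap: 0.0006
```

jog_arm(targets=[{"translation": [0,0,-0.1],"turn": [0,0,0]},{"translation": [0,0,-0.3],"turn": [0,0,0]},{"translation": [0,0,-0.6],"turn": [0,0,0]},{"translation": [-0.4,0,-0.9],"turn": [0,0,0]},{"translation": [-0.8,0,-1.0],"turn": [0,0,0]},{"translation": [-1.0,0,-1.0],"turn": [0,0,0]},{"translation": [-1.0,0,-1.0],"turn": [0,0,0]},{"translation": [-1.0,0,-1.0],"turn": [0,0,0]}])

```text
t: 10.83
position: [0.4175, -0.0533, 0.1942]
tool_rot: [0.961, 0.275, 0.0, 0.0]
wrist_force: [-0.1, 0.2, 0.3]
finger_gap: 0.0005
```

```bash
python3 - <<'E'
from h import *
rel(); grab('scene','s8.png'); grab('top','t8.png')
a=cv2.imread('pics/t8.png')[110:300,110:363];b=cv2.imread('pics/s8.png')[120:320,160:427]
cv2.imwrite('pics/c8.png',np.hstack([cv2.resize(a,(400,300)),cv2.resize(b,(400,300),interpolation=cv2.INTER_CUBIC)]))
u=cv2.imread('pics/scene1.png').astype(int);v=cv2.imread('pics/s8.png').astype(int)
print('cap rows before/after',[np.where(w[140:185,286].sum(1)<130)[0]+140 for w in(u,v)])
E
```

```text
t 10.8333 pos [ 0.4175 -0.0533  0.1942] F [-0.15  0.16  0.28] y ang -58.0 axis in tool mm [227.6 -33.6 114.3]
cap rows before/after [array([155, 156, 157, 158, 159, 160, 161, 162, 163, 164, 165, 166]), array([155, 156, 157, 158, 159, 160, 161, 162, 163, 164, 165, 166])]
```

View pics/c8.png

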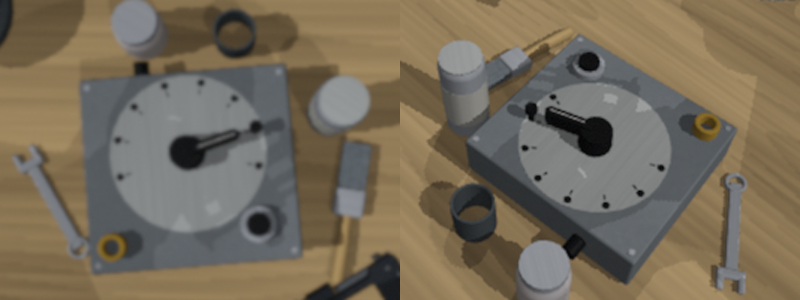

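```bash
python3 -c "
from rig import hand_in; print(hand_in())"
```

```text
the job is handed in; nothing more can be done
None
```

I turned the selector to the pinned step, pressed and released the start button, and handed the job in after about 11 s of robot time.

- **Selector:** It started at the second position (k=1), and the tall pin marked the seventh (k=6). I pushed the lever five clicks clockwise with the closed fingertips, using one 30° arc per click after a shorter first one. I saw only the first click and the final position directly. For the middle clicks the gripper hid the lever, so I judged them by fingertip angle and the force falling to near zero. The last top and scene pictures show the lever pointing at the tall pin.
- **Button:** The force rose to about 5 N and then sharply to 28 N, at a hard stop near z = 0.096. The fit to contact near z = 0.102 suggests about 6 mm of travel. The travel itself was not measured directly. After release, the button cap covered the same rows in the scene picture as before, so it is up again.
- **Bystanders and arm:** All six bystanders look unmoved in the last pictures, judged by eye. The arm was clear of everything, with wrist force near 0.

No check failed. The only disagreement was about 3 mm between the selector centre found from the step marks and from the hub, which did not affect the pushing.

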